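Sort the stripped printer parts into their trays

ROBOT

A 6-joint arm with a two-finger parallel gripper is mounted at the origin on the work surface. World frame = base frame: x ahead of the robot, y to its left, z up, the work surface at z = 0. Lengths are in m, angles in degrees, forces in N, time in s.
With the tool pointing down it reaches from about 0.4 to 0.825 m from the base axis. Payload 7 kg.
Tool frame: the origin (TCP) lies midway between the tips of the shut fingers; the grasp point (between the pads) lies 19 mm behind it (ctrl.grip_point_offset is the distance from the TCP to the grasp point, in m); x points along the fingers, y is the direction in which the jaws open and shut, and the axes are right-handed (so a half turn about x gives the same grasp; the last joint's range is limited). The gripper opens to 88 mm and grips with 3 to 60 N. Pads are 19 mm wide; open, the fingers measure 130 mm over their backs; the gripper's body (78 mm by 193 mm) begins 47 mm behind the grasp point.
Start: joints at [85.434, 20.546, 0.682, 0, -70.136, -16.507], TCP at [0.243, 0.63, 0.227] pointing down, gripper open.
Joint ranges: [-176.03, 176.03], [-82.01, 121.73], [-58.28, 71.71], [-173.87, 95.51], [-174.79, -0.11], [-173.66, 173.66]. Speed limits (degrees/s): [136.94, 136.94, 172.46, 180, 180, 180].

INTERFACE

Orientations are given as [roll, pitch, yaw] about the fixed x, y, z axes, in that order (R = Rz(yaw) Ry(pitch) Rx(roll)).
In Python, from plant import ctrl gives the robot as it stands.
- The arm moves only by the tool drive_tool, never from a script. Its argument "plan" is a list of rows, each a list of 3 entries, a list of its own where there are three numbers: the shift along the tool's x, y, z in m, then the turn, a rotation vector about the tool's x, y, z in degrees, then the opening, from 0 (shut) to 1 (fully open). In form: [[[dx, dy, dz], [wx, wy, wz], grip], ...]. A call has 1 to 20 rows; each row is the pose to reach, as a shift and turn from the pose measured when the call began, along the tool's axes at that moment; what a row does not reach only later rows make up. A row lasts 1/12 s, in which the tool goes at most 41.7 mm and 7.16 degrees, less where a joint would pass 70% of its speed; a pose out of reach is approached as far as the arm can. A call with a gripper value outside its range is refused whole. The fingers move at their own pace and stop on an object; the grip force is fixed at half the most. Time passes only in rows, so rows that repeat a pose let the fingers close. It gives the time, the measured TCP pose, the force and the opening at its end, in the units of the state.
- ctrl.get_obs(): the state, without advancing time (a new reading comes with each control period).
- ctrl.snapshot(name): name is "scene" or "side" or "wrist"; returns the picture (420x560x3 uint8, blue, green, red); there is no depth.
- ctrl.get_calibration(name): a dict with "fx", "fy", "cx", "cy" (pixels), "dist_coeffs" ([k1, k2, p1, p2, k3] as OpenCV has them; the pictures are not rectified), "R" (3x3) and "t" (3): a world point X has camera coordinates R X + t. Camera axes: x right, y down, z forward; pixel columns grow to the right and rows downward; lengths in m; the calibration is good to about 2 mm. A picture is of the moment at which its call begins: read the wrist's pose just before it. get_calibration takes no time and is no camera call; for the wrist camera it gives the pose at the moment of the call.
- ctrl.close_job(): hands the job in, once; it reports no verdict.
Trained networks look in the newest picture that a camera, given by its name, has taken for a name from the list of things; names that differ only in an ending like _2 or _b are one class to them, and where a whole thing is asked for, a point or a joint stands for the part that bears it (a point fixed in the world has none). Each returns a list of dicts, best first, with "confidence" (0 to 1); they miss things now and then, are a little off and sometimes report something else, mostly with a low value. They report only what shows in the picture. A call takes as long as a camera call. They do not tell look-alikes from the thing itself.
- ctrl.cut_out(camera, name): "pixels" (420x560 bool, what is visible of it) and "pixel" ([column, row] in pixels, amid what is visible of it).
- ctrl.landmark_of(camera, name): "pixel" ([column, row] in pixels: a listed point, or the origin of a listed thing).
The state is a dict: "clock": time; "joint_pos": joint angles; "qvel": joint speeds; "tau": joint torques, N m; "tool_pos": TCP position; "orientation": TCP orientation; "force": force on the tool from outside, world axes, zero at the start; "moment": the same for the moment, N m; "opening": finger opening in m.
Only numpy, scipy, OpenCV 4.12 (cv2) and the standard library are available. Lean on these libraries where they do the work, as an engineer would, in place of code of your own. Each camera call takes 0.05 s, during which the arm holds its last target. There are 200 camera calls.

TASK

Sort the stripped-down printer parts into the trays: both gears into the round dish, lying flat side by side with their hubs up, both ink cartridges standing upright on the floor of the deeper rectangular bin, and the feed roller lying lengthways on the floor of the long shallow trough. Leave the potted plant and the glass beaker where they stand.

Things in the scene. Friction and masses are not known exactly. Their poses are not given: they have to be found in the camera images.
- large_gear: grey plastic toothed gear lying flat, hub up: disc 52 mm across and 12 mm thick with a plain round hub 22 mm across standing on its middle, from 12 to 36 mm height. Loose, about 35 g. Origin: centre of the underside of the disc; z up through the hub
- small_gear: grey plastic toothed gear lying flat, hub up: disc 36 mm across and 12 mm thick with a plain round hub 22 mm across standing on its middle, from 12 to 36 mm height. Loose, about 22 g. Origin: centre of the underside of the disc; z up through the hub
- wide_cartridge: wide ink cartridge, a black upright block with a small paper label on top: 60 mm long (its x axis), 32 mm wide (y), 48 mm tall (z). Loose, about 60 g. Origin: centre of its underside
- slim_cartridge: slim ink cartridge, a black upright block with a small paper label on top: 60 mm long (its x axis), 18 mm wide (y), 48 mm tall (z). Loose, about 40 g. Origin: centre of its underside
- roller: paper feed roller lying down: black rubber drum 22 mm in diameter and 66 mm long along its x axis, with a white square end block (26 x 26 mm, 10 mm thick) at each end, drum centred on the blocks, and an 8 mm steel stub of 6 mm diameter beyond each block; 106 mm long overall. It rests on its end blocks and does not roll. Loose, about 70 g. Origin: middle of the drum on its axis, 13 mm above what it rests on
- dish: round blue dish for the gears, fixed to the counter: 144 mm across outside, 136 mm inside, rim 18 mm high, floor 4 mm thick. Origin: centre of its underside, on the counter
- bin: rectangular blue bin for the cartridges, fixed to the counter: outside 120 mm (its x axis) by 150 mm (its y axis), walls 4 mm thick and 22 mm high, floor 4 mm thick: inside 112 x 142 mm. Told from the trough by being broader and deeper. Origin: centre of its underside, on the counter
- trough: long shallow blue trough for the roller, fixed to the counter: outside 78 mm (its x axis) by 198 mm (its y axis, lengthways), walls 4 mm thick and 14 mm high, floor 4 mm thick: inside 70 x 190 mm. Origin: centre of its underside, on the counter
- plant: small plant in a metal pot, 70 mm across, 100 mm tall, standing beyond the trays; to be left alone. Origin: centre of its underside
- beaker: empty glass beaker, 66 mm across, 85 mm tall, standing beyond the trays; to be left alone. Origin: centre of its underside
Things that resemble listed ones, but are neither listed nor needed, are in the scene too. What is shaped like the large_gear but red is not meant.

How it is judged (in metres and radians):
At the end, for the whole second after the job is handed in: Gears flat in the dish (55 mm of its centre, hub up), cartridges standing in the bin, both within 0.12 rad; roller level in the trough, along it within 0.45 rad, centre within 30 mm across and 50 mm along; each within 5 mm of resting on its tray's floor; all at rest (horizontal distance between each of large_gear, small_gear and dish below 0.055 m and z of each of large_gear, small_gear in the frame of dish below 0.009 m and angle between each of large_gear, small_gear, wide_cartridge, slim_cartridge's own z axis and vertical below 0.12 rad and linear speed of each of large_gear, small_gear, wide_cartridge, slim_cartridge, roller below 0.02 m/s and angular speed of each of large_gear, small_gear, wide_cartridge, slim_cartridge, roller below 0.2 rad/s and x of wide_cartridge in the frame of bin between -0.055 and 0.055 m and y of wide_cartridge in the frame of bin between -0.07 and 0.07 m and z of each of wide_cartridge, slim_cartridge in the frame of bin below 0.009 m and x of slim_cartridge in the frame of bin between -0.055 and 0.055 m and y of slim_cartridge in the frame of bin between -0.07 and 0.07 m and x of roller in the frame of trough between -0.03 and 0.03 m and y of roller in the frame of trough between -0.05 and 0.05 m and z of roller in the frame of trough below 0.022 m and angle between the x axis of roller and the y axis of trough, either way round below 0.45 rad and angle between roller's own x axis and vertical between 1.45 and 1.69 rad); the robot touches nothing.
It fails at once if the plant is pushed more than 3 cm or knocked over (distance of plant from where it was at the start of the episode above 0.03 m or angle between plant's own z axis and vertical above 0.5 rad).
It fails at once if the beaker is pushed more than 3 cm or knocked over (distance of beaker from where it was at the start of the episode above 0.03 m or angle between beaker's own z axis and vertical above 0.5 rad).
It also fails if it takes over 120 s, if anything falls off the work surface, if the arm or the gripper's body presses on something with over 40 N, if the wrist force passes 120 N, or if a joint passes its speed limit or range.

## Working session

There is one attempt and no reset: what is moved stays moved. The work goes in short steps, Python scripts to look and compute and a tool call to move; the robot and the scene stay as the last step left them, time stands still between calls to the robot, and variables do not carry over. Pictures are saved under pics/ and viewed, about 12 in all and at most 16, crops included, and the job is handed in when it is done.

Besides the shell and the picture viewer there is one more tool, called as a command line: name --argument value ..., lists and objects as JSON in quotes. drive_tool: Moves the arm, as the interface text tells. Its arguments: {"type":"object","properties":{"plan":{"type":"array","items":{"type":"array"}}},"required":["plan"]}

```bash
ls; mkdir -p pics
python3 - <<'E'
from plant import ctrl
import cv2
for n in("scene","side"):
    cv2.imwrite(f"pics/{n}0.png",ctrl.snapshot(n))
    c=ctrl.get_calibration(n); print(n,c)
print(ctrl.get_obs(), ctrl.grip_point_offset)
E
```

```text
pics
scene {'fx': 476.5992459877102, 'fy': 476.5992459877102, 'cx': 281.0670780027704, 'cy': 198.7381628471155, 'dist_coeffs': array([0.01367648, 0.        , 0.        , 0.        , 0.        ]), 'R': array([[-0.52839521,  0.84879804, -0.01844947],
       [ 0.66169578,  0.39811007, -0.63534799],
       [-0.53193721, -0.34792277, -0.77200554]]), 't': array([ 0.31215647, -0.34710914,  1.43163359])}
side {'fx': 530.3796421866848, 'fy': 530.3796421866848, 'cx': 274.9372211284644, 'cy': 207.2667887723351, 'dist_coeffs': array([-0.1090826,  0.       ,  0.       ,  0.       ,  0.       ]), 'R': array([[ 0.73584141, -0.67714926,  0.00251004],
       [-0.46287286, -0.50569118, -0.72802826],
       [ 0.4942531 ,  0.53455151, -0.68554252]]), 't': array([-0.41735732,  0.29318053,  1.12948065])}
{'clock': 0.1, 'joint_pos': array([ 8.54333046e+01,  2.05850180e+01,  6.38568368e-01, -1.86206368e-02,
       -7.01366682e+01, -1.65075919e+01]), 'qvel': array([ 0.01563212, -0.03656128,  0.15783138,  0.06988961,  0.02988773,
        0.01965836]), 'tau': array([-2.00586997e-03, -5.84160411e+01,  2.93750614e+01,  7.01549426e+00,
        1.01327710e-02, -5.57149258e-05]), 'tool_pos': array([0.24256907, 0.6294255 , 0.22573626]), 'orientation': array([  94.61568513,   89.91505814, -106.46494179]), 'force': array([-1.50118381, -0.04957088, -0.08542974]), 'moment': array([0.01127304, 0.0036155 , 0.01608217]), 'opening': 0.08758205792239881} 0.0188
```

View pics/scene0.png

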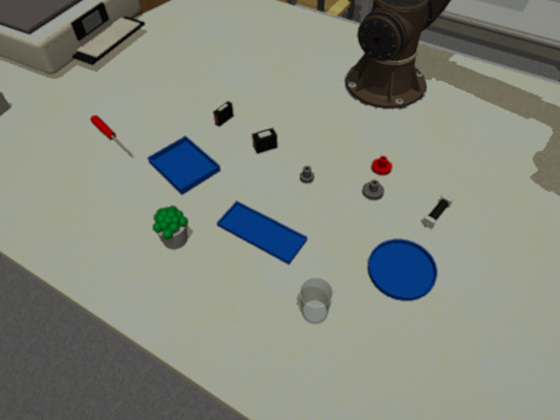

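View pics/side0.png

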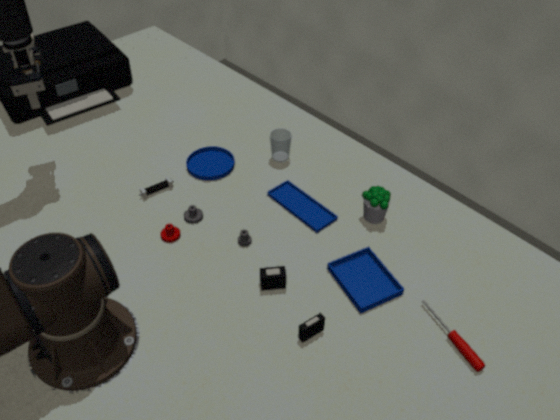

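Scene view: the grey large gear is at (373,189), with the red look-alike at (382,165), which is not wanted. The small gear is at (307,174), wide cartridge (264,140), slim cartridge (223,113) and roller (438,210). The trays are the dish (402,269), trough (262,232) and bin (184,164). The plant is at (172,226) and the beaker at (315,300). The side view agrees: grey gear (193,214), red (171,233), small gear (245,237).

Next I fit x, y and yaw to the masks in both cameras.

```bash
cat > h.py <<'E'
from plant import ctrl
import numpy as np, cv2, itertools
from scipy.optimize import minimize
def box(lx,ly,z0,z1): return np.array(list(itertools.product((-lx/2,lx/2),(-ly/2,ly/2),(z0,z1))))
def cyl(d,z0,z1):
    a=np.linspace(0,2*np.pi,32,endpoint=False)
    return np.array([[d/2*np.cos(t),d/2*np.sin(t),z] for z in(z0,z1) for t in a])
PARTS={"large_gear":[cyl(.052,0,.012),cyl(.022,.012,.036)],"small_gear":[cyl(.036,0,.012),cyl(.022,.012,.036)],
"wide_cartridge":[box(.06,.032,0,.048)],"slim_cartridge":[box(.06,.018,0,.048)],
"roller":[box(.086,.022,.002,.024)]+[box(.010,.026,0,.026)+[s*.038,0,0] for s in(-1,1)]+[box(.106,.006,.01,.016)],
"dish":[cyl(.144,0,.018)],"bin":[box(.12,.15,0,.022)],"trough":[box(.078,.198,0,.014)],
"plant":[cyl(.07,0,.07)],"beaker":[cyl(.066,0,.085)]}
def proj(c,X):
    K=np.array([[c["fx"],0,c["cx"]],[0,c["fy"],c["cy"]],[0,0,1]])
    return cv2.projectPoints(np.asarray(X,float).reshape(-1,1,3),cv2.Rodrigues(c["R"])[0],c["t"],K,c["dist_coeffs"])[0].reshape(-1,2)
def ray(c,px,z):
    K=np.array([[c["fx"],0,c["cx"]],[0,c["fy"],c["cy"]],[0,0,1]])
    u=cv2.undistortPoints(np.array([[px]],float),K,c["dist_coeffs"])[0,0]
    d=c["R"].T@[u[0],u[1],1]; o=-c["R"].T@c["t"]; return o+d*(z-o[2])/d[2]
def place(P,p,z0):
    a=p[2]; R=np.array([[np.cos(a),-np.sin(a),0],[np.sin(a),np.cos(a),0],[0,0,1]]); return P@R.T+[p[0],p[1],z0]
def render(c,name,p,z0):
    im=np.zeros((1680,2240),np.uint8)
    for P in PARTS[name]:
        cv2.fillConvexPoly(im,cv2.convexHull(np.round(proj(c,place(P,p,z0))*4+1.5).astype(np.int32)),255)
    return cv2.resize(im,(560,420),interpolation=cv2.INTER_AREA)/255.
def fit(name,views,guess,z0=0.):
    "views: list of (calib, mask)"
    def cost(p):
        s=0
        for c,m in views:
            r=render(c,name,p,z0); s+=1-np.minimum(r,m).sum()/np.maximum(r,m).sum()
        return s/len(views)
    best=None
    rnd=name.endswith("gear") or name in("dish","plant","beaker")
    for a in ([0] if rnd else np.radians([0,30,60,90,120,150])):
        x0=np.array([guess[0],guess[1],a]); st=np.array([[0,0,0],[.01,0,0],[0,.01,0],[0,0,.3]])
        r=minimize(cost,x0,method="Nelder-Mead",options=dict(initial_simplex=x0+st,maxiter=90,xatol=1e-4,fatol=1e-4))
        if best is None or r.fun<best.fun: best=r
    return best.x,best.fun
E
cat > m.py <<'E'
from h import *
exp={"large_gear":((373,189),(193,214)),"small_gear":((307,174),(245,237)),"wide_cartridge":((264,140),(273,278)),"slim_cartridge":((223,113),(312,327)),
"roller":((438,210),(157,187)),"dish":((402,269),(211,163)),"bin":((184,164),(365,278)),"trough":((262,232),(302,206)),"plant":((172,226),(375,205)),"beaker":((315,300),(280,146))}
for n,e in exp.items():
    v=[];g=[]
    for cam,px in zip(("scene","side"),e):
        c=ctrl.get_calibration(cam); L=[d for d in ctrl.cut_out(cam,n)]
        L=[d for d in L if np.hypot(*(np.array(d["pixel"])-px))<14]
        if L: v.append((c,L[0]["pixels"].astype(float)))
        g.append(ray(c,px,.01))
    if not v: print(n,"none",g);continue
    p,f=fit(n,v,np.mean(g,0)); 
    each=[np.round(fit(n,[w],p)[0][:2],3) for w in v]
    print(n,len(v),np.round(p[:2],4),"yaw %.1f"%np.degrees(p[2]),"cost %.2f"%f,"r %.3f"%np.hypot(*p[:2]),each)
E
time python3 m.py
```

```text
large_gear 2 [0.4099 0.1508] yaw 10.2 cost 0.10 r 0.437 [array([0.408, 0.15 ]), array([0.411, 0.152])]
small_gear 2 [ 0.452  -0.0082] yaw 2.0 cost 0.18 r 0.452 [array([ 0.452, -0.011]), array([ 0.453, -0.006])]
wide_cartridge 2 [ 0.4127 -0.1593] yaw -33.7 cost 0.08 r 0.442 [array([ 0.411, -0.161]), array([ 0.413, -0.159])]
slim_cartridge 2 [ 0.3812 -0.3162] yaw 173.7 cost 0.07 r 0.495 [array([ 0.379, -0.318]), array([ 0.382, -0.316])]
roller 2 [0.3958 0.305 ] yaw -8.1 cost 0.22 r 0.500 [array([0.396, 0.305]), array([0.396, 0.307])]
dish 2 [0.5799 0.2956] yaw -13.0 cost 0.06 r 0.651 [array([0.579, 0.294]), array([0.582, 0.298])]
bin 2 [ 0.58   -0.2993] yaw -15.4 cost 0.04 r 0.653 [array([ 0.58 , -0.301]), array([ 0.579, -0.298])]
trough 2 [ 0.6499 -0.0148] yaw -1.1 cost 0.04 r 0.650 [array([ 0.65 , -0.016]), array([ 0.65 , -0.013])]
plant 2 [ 0.7698 -0.1717] yaw 8.1 cost 0.19 r 0.789 [array([ 0.763, -0.18 ]), array([ 0.777, -0.166])]
beaker 2 [0.7589 0.186 ] yaw 15.2 cost 0.16 r 0.781 [array([0.75 , 0.181]), array([0.762, 0.19 ])]
real	1m31.744s
user	1m33.452s
sys	0m44.779s
```

Run:
```python
from plant import ctrl
import cv2,numpy as np
a=cv2.imread("pics/scene0.png")[90:310,140:460]
cv2.imwrite("pics/crop0.png",cv2.resize(a,(800,550),interpolation=cv2.INTER_CUBIC))
```

```text
(no output)
```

View pics/crop0.png

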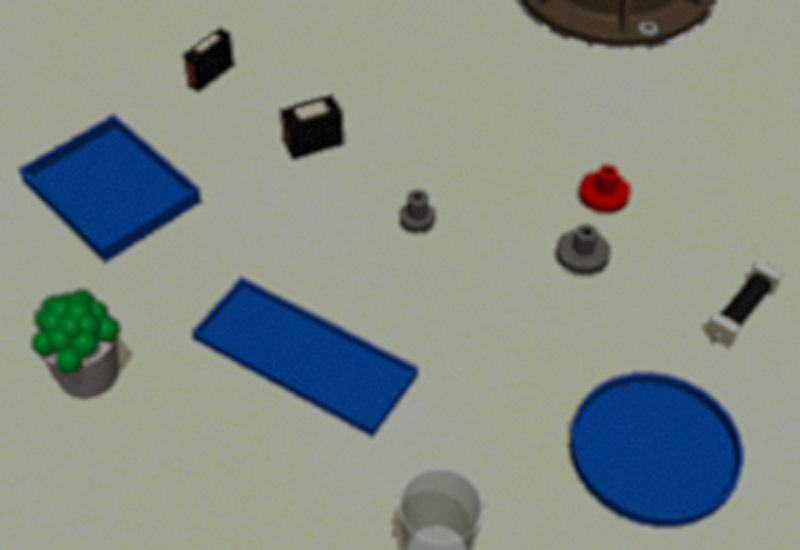

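The crop confirms the choices: the grey large gear is at crop (583,250), separate from the red one at (605,188). All positions fit within reach, and the two cameras agree to within about 5 mm on the parts and trays. The next helper turns a world target into a tool-frame shift and turn.

```bash
cat > go.py <<'E'
# usage: go.py x,y,z,phi ...   phi = jaw direction (deg, mod 180), tool pointing down
import sys; from plant import ctrl; import numpy as np
from scipy.spatial.transform import Rotation as Ro
o=ctrl.get_obs(); R=Ro.from_euler("xyz",o["orientation"],degrees=True); p=o["tool_pos"]
y=R.as_matrix()[:,1]; ph0=np.degrees(np.arctan2(y[1],y[0])); j=o["joint_pos"]
print("t %.1f pos %s phi %.1f j1 %.0f j6 %.0f open %.3f F %s"%(o["clock"],np.round(p,4),ph0,j[0],j[5],o["opening"],np.round(o["force"],1)))
for a in sys.argv[1:]:
    x,yy,z,ph=map(float,a.split(","))
    for f in (ph,ph+180):
        d=(f-ph0+180)%360-180
        c,s=np.cos(np.radians(f)),np.sin(np.radians(f))
        T=np.array([[0,c,s],[0,s,-c],[-1,0,0.]])
        sh=R.inv().apply(np.array([x,yy,z])-p); w=(R.inv()*Ro.from_matrix(T)).as_rotvec(degrees=True)
        print(a,"dphi %.0f"%d,"dj1 %.0f"%(np.degrees(np.arctan2(yy,x))-j[0]),np.round(sh,4).tolist(),np.round(w,1).tolist(),"rows %.0f"%max(np.linalg.norm(sh)/.0417,np.linalg.norm(w)/7.16))
E
python3 - <<'E'
from h import *
for cam,px in(("scene",(382,165)),("side",(171,233))): print(ray(ctrl.get_calibration(cam),px,.012))
E
python3 go.py 0.41,0.151,0.12,0
```

```text
[0.32625123 0.13523761 0.012     ]
[0.32704793 0.13265377 0.012     ]
t 1.1 pos [0.2427 0.6298 0.2265] phi -111.1 j1 85 j6 -17 open 0.087 F [ 0.4  0.1 -0.9]
0.41,0.151,0.12,0 dphi 111 dj1 -65 [0.1066, 0.3866, -0.3282] [-111.1, 0.0, -0.0] rows 16
0.41,0.151,0.12,0 dphi -69 dj1 -65 [0.1066, 0.3866, -0.3282] [68.9, -0.0, -0.0] rows 12
```

```bash
python3 go.py 0.396,0.305,0.2,82
```

```text
t 1.1 pos [0.2427 0.6298 0.2265] phi -111.1 j1 85 j6 -17 open 0.087 F [ 0.4  0.1 -0.9]
0.396,0.305,0.2,82 dphi -167 dj1 -48 [0.0266, 0.248, -0.2598] [166.9, -0.0, 0.0] rows 23
0.396,0.305,0.2,82 dphi 13 dj1 -48 [0.0266, 0.248, -0.2598] [-13.1, -0.0, -0.0] rows 9
```

drive_tool --plan '[[[0.027,0.248,-0.26],[-13.1,0,0],1],[[0.027,0.248,-0.26],[-13.1,0,0],1],[[0.027,0.248,-0.26],[-13.1,0,0],1],[[0.027,0.248,-0.26],[-13.1,0,0],1],[[0.027,0.248,-0.26],[-13.1,0,0],1],[[0.027,0.248,-0.26],[-13.1,0,0],1],[[0.027,0.248,-0.26],[-13.1,0,0],1],[[0.027,0.248,-0.26],[-13.1,0,0],1],[[0.027,0.248,-0.26],[-13.1,0,0],1],[[0.027,0.248,-0.26],[-13.1,0,0],1],[[0.027,0.248,-0.26],[-13.1,0,0],1],[[0.027,0.248,-0.26],[-13.1,0,0],1],[[0.027,0.248,-0.26],[-13.1,0,0],1]]'

```text
clock: 2.18
tool_pos: [0.3961, 0.3058, 0.1997]
orientation: [-112.5, 90.0, 59.5]
force: [-1.1, -0.1, 0.2]
opening: 0.0876
```

```bash
cat > w.py <<'E'
# usage: w.py name x y  : fit a thing in the wrist picture
from h import *; import sys
n,x,y=sys.argv[1],float(sys.argv[2]),float(sys.argv[3])
c=ctrl.get_calibration("wrist"); im=ctrl.snapshot("wrist"); cv2.imwrite("pics/w_%s.png"%n,im)
L=ctrl.cut_out("wrist",n); e=proj(c,[[x,y,.015]])[0]; print("expected px",e.round(),[(np.round(d["pixel"]).tolist(),round(d["confidence"],2)) for d in L])
L=[d for d in L if np.hypot(*(np.array(d["pixel"])-e))<60]
if L: p,f=fit(n,[(c,L[0]["pixels"].astype(float))],(x,y)); print(np.round(p[:2],4),"yaw %.1f"%np.degrees(p[2]),"cost %.2f"%f)
E
python3 w.py roller .396 .305; python3 go.py 0.396,0.305,0.008,82
```

```text
expected px [279. 183.] [([276.0, 185.0], 0.62)]
[0.3964 0.3064] yaw 171.7 cost 0.10
t 2.3 pos [0.3959 0.3058 0.1995] phi -97.9 j1 60 j6 22 open 0.088 F [ 0.5 -0.1 -0.1]
0.396,0.305,0.008,82 dphi 180 dj1 -23 [0.1915, 0.0008, -0.0002] [-179.9, -0.0, -0.0] rows 25
0.396,0.305,0.008,82 dphi -0 dj1 -23 [0.1915, 0.0008, -0.0002] [0.1, -0.0, 0.0] rows 5
```

View pics/w_roller.png

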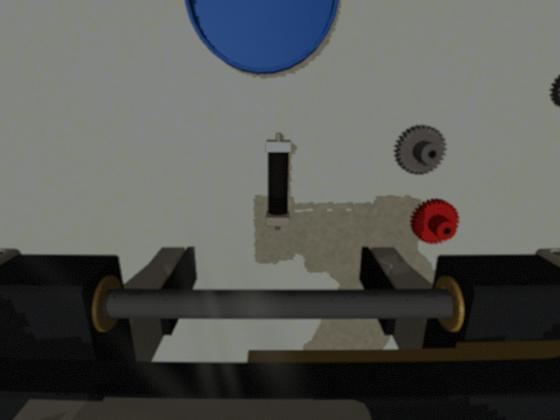

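The wrist view shows the roller at (278,183), centred between the fingers, and its fit agrees within 2 mm. The grey and red gears are both visible off to the right. I descend and grip.

drive_tool --plan '[[[0.04,0,0],[0,0,0],1],[[0.08,0,0],[0,0,0],1],[[0.12,0,0],[0,0,0],1],[[0.16,0,0],[0,0,0],1],[[0.18,0,0],[0,0,0],1],[[0.1915,0,0],[0,0,0],1],[[0.1915,0,0],[0,0,0],1],[[0.1915,0,0],[0,0,0],1],[[0.1915,0,0],[0,0,0],0],[[0.1915,0,0],[0,0,0],0],[[0.1915,0,0],[0,0,0],0],[[0.1915,0,0],[0,0,0],0],[[0.1915,0,0],[0,0,0],0],[[0.1915,0,0],[0,0,0],0],[[0.1915,0,0],[0,0,0],0],[[0.1915,0,0],[0,0,0],0],[[0.1915,0,0],[0,0,0],0],[[0.1915,0,0],[0,0,0],0]]'

```text
clock: 3.78
tool_pos: [0.3959, 0.3058, 0.008]
orientation: [71.1, 90.0, -116.8]
force: [0.2, -0.8, -0.9]
opening: 0.0261
```

```bash
python3 go.py 0.396,0.306,0.15,82 0.65,-0.015,0.15,179
```

```text
t 3.8 pos [0.3959 0.3058 0.008 ] phi -97.9 j1 60 j6 22 open 0.026 F [ 0.2 -0.8 -0.9]
0.396,0.306,0.15,82 dphi 180 dj1 -23 [-0.142, -0.0002, -0.0001] [-179.9, 0.0, 0.0] rows 25
0.396,0.306,0.15,82 dphi -0 dj1 -23 [-0.142, -0.0002, -0.0001] [0.1, 0.0, -0.0] rows 3
0.65,-0.015,0.15,179 dphi -83 dj1 -62 [-0.142, 0.2828, -0.2958] [83.1, -0.0, -0.0] rows 12
0.65,-0.015,0.15,179 dphi 97 dj1 -62 [-0.142, 0.2828, -0.2958] [-96.9, 0.0, -0.0] rows 14
```

drive_tool --plan '[[[0,0,0],[0,0,0],0],[[0,0,0],[0,0,0],0],[[-0.03,0,0],[0,0,0],0],[[-0.07,0,0],[0,0,0],0],[[-0.11,0,0],[0,0,0],0],[[-0.142,0,0],[0,0,0],0],[[-0.142,0,0],[0,0,0],0]]'

```text
clock: 4.37
tool_pos: [0.3984, 0.3087, 0.1569]
orientation: [-121.9, 89.4, 50.3]
force: [0.2, 1.3, -0.1]
opening: 0.0213
```

```bash
python3 go.py 0.65,-0.015,0.15,179;  python3 - <<'E'
from plant import ctrl; import cv2
cv2.imwrite("pics/s1.png",cv2.resize(ctrl.snapshot("side")[80:300,60:360],(800,586)))
E
```

```text
t 4.4 pos [0.3984 0.3087 0.1569] phi -97.8 j1 60 j6 22 open 0.021 F [ 0.2  1.3 -0.1]
0.65,-0.015,0.15,179 dphi -83 dj1 -62 [0.0059, 0.2865, -0.2934] [83.2, 0.1, 0.7] rows 12
0.65,-0.015,0.15,179 dphi 97 dj1 -62 [0.0059, 0.2865, -0.2934] [-96.8, -0.7, 0.1] rows 14
```

View pics/s1.png

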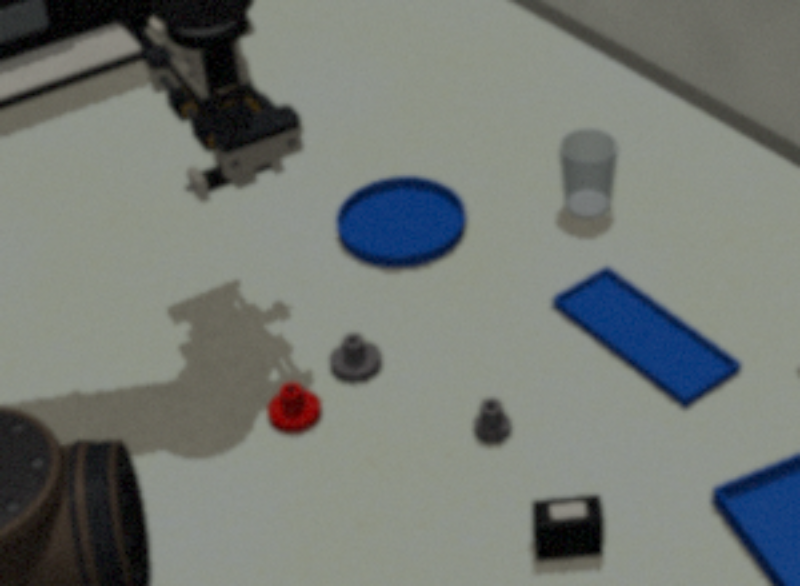

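The crop shows the roller held in the gripper at about (230,170), level, with an opening of 21 mm. I carry it over the trough.

drive_tool --plan '[[[0.006,0.2865,-0.2934],[83.2,0.1,0.7],0],[[0.006,0.2865,-0.2934],[83.2,0.1,0.7],0],[[0.006,0.2865,-0.2934],[83.2,0.1,0.7],0],[[0.006,0.2865,-0.2934],[83.2,0.1,0.7],0],[[0.006,0.2865,-0.2934],[83.2,0.1,0.7],0],[[0.006,0.2865,-0.2934],[83.2,0.1,0.7],0],[[0.006,0.2865,-0.2934],[83.2,0.1,0.7],0],[[0.006,0.2865,-0.2934],[83.2,0.1,0.7],0],[[0.006,0.2865,-0.2934],[83.2,0.1,0.7],0],[[0.006,0.2865,-0.2934],[83.2,0.1,0.7],0],[[0.006,0.2865,-0.2934],[83.2,0.1,0.7],0],[[0.006,0.2865,-0.2934],[83.2,0.1,0.7],0],[[0.006,0.2865,-0.2934],[83.2,0.1,0.7],0],[[0.006,0.2865,-0.2934],[83.2,0.1,0.7],0],[[0.006,0.2865,-0.2934],[83.2,0.1,0.7],0],[[0.006,0.2865,-0.2934],[83.2,0.1,0.7],0],[[0.006,0.2865,-0.2934],[83.2,0.1,0.7],0]]'

```text
clock: 5.83
tool_pos: [0.6484, -0.0157, 0.1469]
orientation: [126.5, 89.8, -144.5]
force: [-0.3, 0.4, -0.5]
opening: 0.0212
```

```bash
python3 go.py 0.65,-0.015,0.015,179
```

```text
t 5.8 pos [ 0.6484 -0.0157  0.1469] phi 179.0 j1 16 j6 -17 open 0.021 F [-0.3  0.4 -0.5]
0.65,-0.015,0.015,179 dphi -0 dj1 -17 [0.1319, -0.002, 0.0011] [0.0, -0.1, -0.2] rows 3
0.65,-0.015,0.015,179 dphi 180 dj1 -17 [0.1319, -0.002, 0.0011] [-180.0, 0.3, -0.2] rows 25
```

drive_tool --plan '[[[0.035,-0.002,0.001],[0,0,0],0],[[0.07,-0.002,0.001],[0,0,0],0],[[0.1,-0.002,0.001],[0,0,0],0],[[0.12,-0.002,0.001],[0,0,0],0],[[0.128,-0.002,0.001],[0,0,0],0],[[0.1325,-0.002,0.001],[0,0,0],0],[[0.1325,-0.002,0.001],[0,0,0],0],[[0.1325,-0.002,0.001],[0,0,0],0],[[0.1325,-0.002,0.001],[0,0,0],0.35],[[0.1325,-0.002,0.001],[0,0,0],0.35],[[0.1325,-0.002,0.001],[0,0,0],0.35],[[0.1325,-0.002,0.001],[0,0,0],0.35],[[0.12,-0.002,0.001],[0,0,0],0.35],[[0.09,-0.002,0.001],[0,0,0],0.35],[[0.05,-0.002,0.001],[0,0,0],0.5],[[0.01,-0.002,0.001],[0,0,0],0.7],[[0,-0.002,0.001],[0,0,0],1]]'

```text
clock: 7.25
tool_pos: [0.654, -0.0147, 0.1555]
orientation: [-101.5, 89.6, -12.4]
force: [1.8, 0.3, 0.8]
opening: 0.0454
```

```bash
python3 w.py roller .65 -.015; python3 go.py 0.452,-0.008,0.14,90 0.41,0.151,0.14,90
python3 - <<'E'
import cv2
E
```

```text
expected px [283. 193.] [([279.0, 195.0], 0.75)]
[ 0.6515 -0.0127] yaw 88.3 cost 0.08
t 7.3 pos [ 0.6527 -0.0145  0.1523] phi 179.1 j1 16 j6 -17 open 0.053 F [-0.4  0.2 -1.3]
0.452,-0.008,0.14,90 dphi -89 dj1 -17 [0.0114, 0.2008, 0.0032] [89.1, 0.2, 0.2] rows 12
0.452,-0.008,0.14,90 dphi 91 dj1 -17 [0.0114, 0.2008, 0.0032] [-90.9, -0.2, 0.2] rows 13
0.41,0.151,0.14,90 dphi -89 dj1 4 [0.011, 0.2454, 0.1615] [89.1, 0.2, 0.2] rows 12
0.41,0.151,0.14,90 dphi 91 dj1 4 [0.011, 0.2454, 0.1615] [-90.9, -0.2, 0.2] rows 13
```

View pics/w_roller.png

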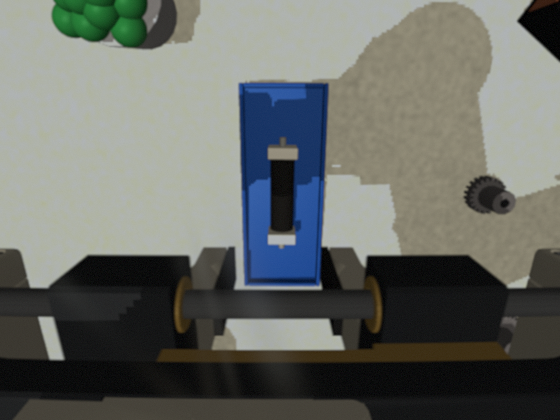

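The wrist view shows the roller lying lengthways in the trough at (282,195). The fit puts it within 3 mm of the trough centre, at yaw 88°. Next is the large grey gear.

drive_tool --plan '[[[0.011,0.2454,0.1615],[-90.9,-0.2,0.2],1],[[0.011,0.2454,0.1615],[-90.9,-0.2,0.2],1],[[0.011,0.2454,0.1615],[-90.9,-0.2,0.2],1],[[0.011,0.2454,0.1615],[-90.9,-0.2,0.2],1],[[0.011,0.2454,0.1615],[-90.9,-0.2,0.2],1],[[0.011,0.2454,0.1615],[-90.9,-0.2,0.2],1],[[0.011,0.2454,0.1615],[-90.9,-0.2,0.2],1],[[0.011,0.2454,0.1615],[-90.9,-0.2,0.2],1],[[0.011,0.2454,0.1615],[-90.9,-0.2,0.2],1],[[0.011,0.2454,0.1615],[-90.9,-0.2,0.2],1],[[0.011,0.2454,0.1615],[-90.9,-0.2,0.2],1],[[0.011,0.2454,0.1615],[-90.9,-0.2,0.2],1],[[0.011,0.2454,0.1615],[-90.9,-0.2,0.2],1],[[0.011,0.2454,0.1615],[-90.9,-0.2,0.2],1],[[0.011,0.2454,0.1615],[-90.9,-0.2,0.2],1],[[0.011,0.2454,0.1615],[-90.9,-0.2,0.2],1],[[0.011,0.2454,0.1615],[-90.9,-0.2,0.2],1]]'

```text
clock: 8.77
tool_pos: [0.41, 0.1509, 0.14]
orientation: [98.5, 89.9, -81.6]
force: [0.1, 0.1, 0.5]
opening: 0.0879
```

```bash
python3 w.py large_gear .41 .151; python3 go.py 0.41,0.151,0.015,90
```

```text
expected px [278. 199.] [([277.0, 198.0], 0.88), ([296.0, 274.0], 0.58)]
[0.4102 0.1511] yaw 15.0 cost 0.04
t 8.9 pos [0.41   0.1509 0.14  ] phi -90.1 j1 46 j6 44 open 0.087 F [ 0.6 -0.9 -0. ]
0.41,0.151,0.015,90 dphi -180 dj1 -26 [0.125, -0.0002, 0.0] [179.9, -0.1, 0.0] rows 25
0.41,0.151,0.015,90 dphi 0 dj1 -26 [0.125, -0.0002, 0.0] [-0.1, -0.0, -0.1] rows 3
```

View pics/w_large_gear.png

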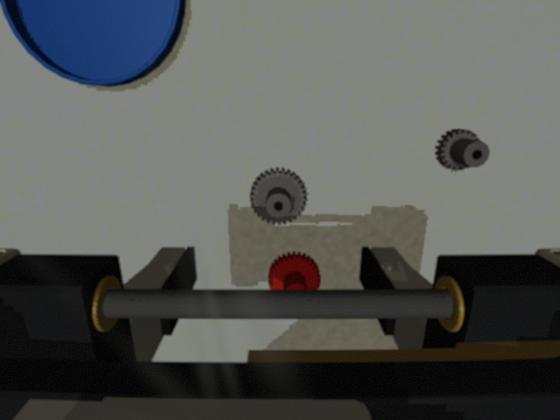

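The wrist view shows the grey gear at (278,197), centred between the jaws, with the red one at (295,272). The fit agrees within 0.3 mm. I descend and grip the hub.

drive_tool --plan '[[[0.04,0,0],[0,0,0],1],[[0.08,0,0],[0,0,0],1],[[0.11,0,0],[0,0,0],1],[[0.125,0,0],[0,0,0],1],[[0.125,0,0],[0,0,0],0.6],[[0.125,0,0],[0,0,0],0],[[0.125,0,0],[0,0,0],0],[[0.125,0,0],[0,0,0],0],[[0.125,0,0],[0,0,0],0],[[0.125,0,0],[0,0,0],0],[[0.125,0,0],[0,0,0],0],[[0.125,0,0],[0,0,0],0],[[0.125,0,0],[0,0,0],0],[[0.125,0,0],[0,0,0],0],[[0.125,0,0],[0,0,0],0],[[0.125,0,0],[0,0,0],0],[[0.11,0,0],[0,0,0],0],[[0.08,0,0],[0,0,0],0],[[0.05,0,0],[0,0,0],0],[[0.05,0,0],[0,0,0],0]]'

```text
clock: 10.53
tool_pos: [0.4125, 0.1528, 0.0947]
orientation: [-150.1, 89.6, 29.9]
force: [1.4, 0.9, -0.4]
opening: 0.0213
```

```bash
python3 go.py 0.556,0.296,0.09,90
```

```text
t 10.5 pos [0.4125 0.1528 0.0947] phi -90.0 j1 46 j6 44 open 0.021 F [ 1.4  0.9 -0.4]
0.556,0.296,0.09,90 dphi -180 dj1 -18 [0.0061, -0.1433, -0.1434] [180.0, 0.3, 0.6] rows 25
0.556,0.296,0.09,90 dphi 0 dj1 -18 [0.0061, -0.1433, -0.1434] [-0.0, -0.4, 0.2] rows 5
```

drive_tool --plan '[[[0.006,-0.1433,-0.1434],[0,-0.4,0.2],0],[[0.006,-0.1433,-0.1434],[0,-0.4,0.2],0],[[0.006,-0.1433,-0.1434],[0,-0.4,0.2],0],[[0.006,-0.1433,-0.1434],[0,-0.4,0.2],0],[[0.006,-0.1433,-0.1434],[0,-0.4,0.2],0],[[0.006,-0.1433,-0.1434],[0,-0.4,0.2],0],[[0.006,-0.1433,-0.1434],[0,-0.4,0.2],0],[[0.006,-0.1433,-0.1434],[0,-0.4,0.2],0],[[0.006,-0.1433,-0.1434],[0,-0.4,0.2],0],[[0.006,-0.1433,-0.1434],[0,-0.4,0.2],0]]'

```text
clock: 11.37
tool_pos: [0.5554, 0.2953, 0.0904]
orientation: [-2.1, 89.9, 177.8]
force: [0.1, -0.2, -0.3]
opening: 0.0212
```

```bash
python3 go.py 0.556,0.296,0.02,90
```

```text
t 11.4 pos [0.5554 0.2953 0.0904] phi -90.0 j1 46 j6 44 open 0.021 F [ 0.1 -0.2 -0.3]
0.556,0.296,0.02,90 dphi -180 dj1 -18 [0.0704, -0.0007, -0.0007] [180.0, 0.0, -0.1] rows 25
0.556,0.296,0.02,90 dphi 0 dj1 -18 [0.0704, -0.0007, -0.0007] [-0.0, 0.1, 0.0] rows 2
```

drive_tool --plan '[[[0.03,0,0],[0,0,0],0],[[0.05,0,0],[0,0,0],0],[[0.065,0,0],[0,0,0],0],[[0.071,0,0],[0,0,0],0],[[0.071,0,0],[0,0,0],0],[[0.071,0,0],[0,0,0],0],[[0.071,0,0],[0,0,0],0.45],[[0.071,0,0],[0,0,0],0.45],[[0.071,0,0],[0,0,0],0.45],[[0.071,0,0],[0,0,0],0.45],[[0.071,0,0],[0,0,0],0.45],[[0.06,0,0],[0,0,0],0.45],[[0.03,0,0],[0,0,0],0.45],[[-0.01,0,0],[0,0,0],0.6],[[-0.05,0,0],[0,0,0],1],[[-0.05,0,0],[0,0,0],1],[[-0.05,0,0],[0,0,0],1]]'

```text
clock: 12.78
tool_pos: [0.5569, 0.2966, 0.1448]
orientation: [-132.1, 89.6, 47.9]
force: [-0.2, -0.3, -0.6]
opening: 0.0609
```

```bash
sed -i 's/\["wrist"\]/&/; s/fit(n,\[(c,L\[0\]\["pixels"\].astype(float))\],(x,y))/fit(n,[(c,L[0]["pixels"].astype(float))],(x,y),float((sys.argv+[0])[4] if len(sys.argv)>4 else 0))/' w.py; python3 w.py large_gear .556 .296 .004; python3 go.py 0.452,-0.008,0.14,90
```

```text
expected px [280. 199.] [([278.0, 198.0], 0.7)]
[0.5553 0.2962] yaw 6.0 cost 0.06
t 12.9 pos [0.5551 0.2952 0.141 ] phi -90.1 j1 46 j6 44 open 0.069 F [-0.   0.4 -0.9]
0.452,-0.008,0.14,90 dphi -180 dj1 -47 [0.0008, 0.3033, 0.1028] [179.9, 0.1, -0.1] rows 25
0.452,-0.008,0.14,90 dphi 0 dj1 -47 [0.0008, 0.3033, 0.1028] [-0.1, 0.0, 0.0] rows 8
```

View pics/w_large_gear.png

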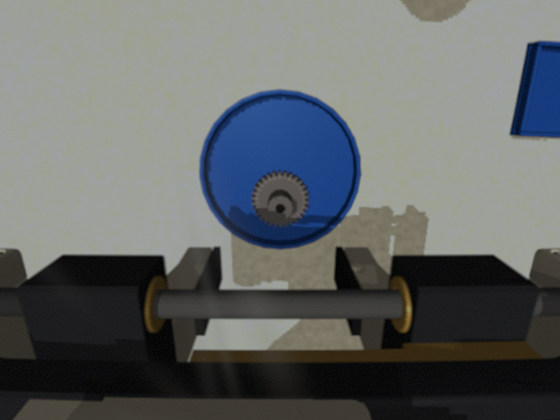

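The large gear lies flat in the dish with its hub up at (280,200), leaving room on the far side. Next is the small gear.

drive_tool --plan '[[[0,0.3033,0.1028],[0,0,0],1],[[0,0.3033,0.1028],[0,0,0],1],[[0,0.3033,0.1028],[0,0,0],1],[[0,0.3033,0.1028],[0,0,0],1],[[0,0.3033,0.1028],[0,0,0],1],[[0,0.3033,0.1028],[0,0,0],1],[[0,0.3033,0.1028],[0,0,0],1],[[0,0.3033,0.1028],[0,0,0],1],[[0,0.3033,0.1028],[0,0,0],1],[[0,0.3033,0.1028],[0,0,0],1],[[0,0.3033,0.1028],[0,0,0],1],[[0,0.3033,0.1028],[0,0,0],1],[[0,0.3033,0.1028],[0,0,0],1]]'

```text
clock: 13.97
tool_pos: [0.4523, -0.0072, 0.1405]
orientation: [-16.9, 89.9, 163.1]
force: [-0.8, 0.3, -0.1]
opening: 0.0875
```

```bash
python3 w.py small_gear .452 -.008; python3 go.py 0.452,-0.008,0.015,90
```

```text
expected px [279. 199.] [([278.0, 193.0], 0.76)]
[ 0.4528 -0.009 ] yaw 7.2 cost 0.05
t 14.1 pos [ 0.4522 -0.0073  0.1406] phi -90.0 j1 24 j6 66 open 0.088 F [-0.4  0.9  0.2]
0.452,-0.008,0.015,90 dphi 180 dj1 -25 [0.1256, 0.0008, 0.0] [-180.0, -0.0, 0.1] rows 25
0.452,-0.008,0.015,90 dphi -0 dj1 -25 [0.1256, 0.0008, 0.0] [0.0, 0.1, 0.0] rows 3
```

drive_tool --plan '[[[0.04,0.0015,0],[0,0,0],1],[[0.08,0.0015,0],[0,0,0],1],[[0.11,0.0015,0],[0,0,0],1],[[0.1255,0.0015,0],[0,0,0],1],[[0.1255,0.0015,0],[0,0,0],0.6],[[0.1255,0.0015,0],[0,0,0],0],[[0.1255,0.0015,0],[0,0,0],0],[[0.1255,0.0015,0],[0,0,0],0],[[0.1255,0.0015,0],[0,0,0],0],[[0.1255,0.0015,0],[0,0,0],0],[[0.1255,0.0015,0],[0,0,0],0],[[0.1255,0.0015,0],[0,0,0],0],[[0.1255,0.0015,0],[0,0,0],0],[[0.1255,0.0015,0],[0,0,0],0],[[0.1255,0.0015,0],[0,0,0],0],[[0.1255,0.0015,0],[0,0,0],0],[[0.11,0,0],[0,0,0],0],[[0.08,0,0],[0,0,0],0],[[0.03,0,0],[0,0,0],0],[[0.03,0,0],[0,0,0],0]]'

```text
clock: 15.73
tool_pos: [0.455, -0.0066, 0.1158]
orientation: [-160.9, 89.7, 19.2]
force: [0.8, 0.4, 1.0]
opening: 0.0214
```

```bash
python3 go.py 0.61,0.296,0.11,90
```

```text
t 15.7 pos [ 0.455  -0.0066  0.1158] phi -89.9 j1 24 j6 66 open 0.021 F [0.8 0.4 1. ]
0.61,0.296,0.11,90 dphi 180 dj1 2 [0.0072, -0.3024, -0.1554] [-179.9, -0.2, -0.5] rows 25
0.61,0.296,0.11,90 dphi -0 dj1 2 [0.0072, -0.3024, -0.1554] [0.1, -0.3, 0.1] rows 8
```

drive_tool --plan '[[[0.007,-0.3024,-0.1554],[0,-0.3,0.1],0],[[0.007,-0.3024,-0.1554],[0,-0.3,0.1],0],[[0.007,-0.3024,-0.1554],[0,-0.3,0.1],0],[[0.007,-0.3024,-0.1554],[0,-0.3,0.1],0],[[0.007,-0.3024,-0.1554],[0,-0.3,0.1],0],[[0.007,-0.3024,-0.1554],[0,-0.3,0.1],0],[[0.007,-0.3024,-0.1554],[0,-0.3,0.1],0],[[0.007,-0.3024,-0.1554],[0,-0.3,0.1],0],[[0.007,-0.3024,-0.1554],[0,-0.3,0.1],0],[[0.007,-0.3024,-0.1554],[0,-0.3,0.1],0],[[0.007,-0.3024,-0.1554],[0,-0.3,0.1],0],[[0.007,-0.3024,-0.1554],[0,-0.3,0.1],0],[[0.007,-0.3024,-0.1554],[0,-0.3,0.1],0]]'

```text
clock: 16.82
tool_pos: [0.6096, 0.295, 0.1103]
orientation: [-159.9, 90.0, 20.2]
force: [0.2, -0.6, -0.4]
opening: 0.0208
```

```bash
python3 go.py 0.61,0.296,0.02,90
```

```text
t 16.8 pos [0.6096 0.295  0.1103] phi -90.0 j1 42 j6 48 open 0.021 F [ 0.2 -0.6 -0.4]
0.61,0.296,0.02,90 dphi 180 dj1 -16 [0.0903, -0.001, -0.0004] [-180.0, -0.0, -0.0] rows 25
0.61,0.296,0.02,90 dphi -0 dj1 -16 [0.0903, -0.001, -0.0004] [0.0, -0.0, 0.0] rows 2
```

drive_tool --plan '[[[0.04,0,0],[0,0,0],0],[[0.07,0,0],[0,0,0],0],[[0.085,0,0],[0,0,0],0],[[0.091,0,0],[0,0,0],0],[[0.091,0,0],[0,0,0],0],[[0.091,0,0],[0,0,0],0],[[0.091,0,0],[0,0,0],0.45],[[0.091,0,0],[0,0,0],0.45],[[0.091,0,0],[0,0,0],0.45],[[0.091,0,0],[0,0,0],0.45],[[0.091,0,0],[0,0,0],0.45],[[0.08,0,0],[0,0,0],0.45],[[0.05,0,0],[0,0,0],0.45],[[0.01,0,0],[0,0,0],0.6],[[-0.03,0,0],[0,0,0],1],[[-0.05,0,0],[0,0,0],1],[[-0.05,0,0],[0,0,0],1],[[-0.05,0,0],[0,0,0],1]]'

```text
clock: 18.32
tool_pos: [0.6103, 0.2957, 0.1634]
orientation: [-139.5, 89.7, 40.5]
force: [-1.1, -0.6, -1.2]
opening: 0.0668
```

```bash
python3 w.py small_gear .61 .296 .004; python3 go.py 0.4127,-0.1593,0.16,56.3
```

```text
expected px [278. 193.] [([278.0, 190.0], 0.81)]
[0.611  0.2955] yaw 11.7 cost 0.05
t 18.4 pos [0.6091 0.2948 0.1603] phi -90.0 j1 42 j6 48 open 0.075 F [ 0.  -0.  -0.9]
0.4127,-0.1593,0.16,56.3 dphi 146 dj1 -63 [0.0004, 0.454, 0.1967] [-146.3, 0.0, 0.0] rows 20
0.4127,-0.1593,0.16,56.3 dphi -34 dj1 -63 [0.0004, 0.454, 0.1967] [33.7, 0.0, -0.0] rows 12
```

View pics/w_small_gear.png

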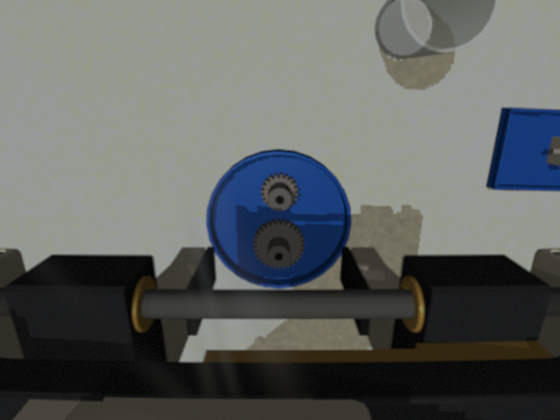

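Both gears lie flat in the dish with their hubs up, small at (280,190) and large at (279,245). Now the wide cartridge.

drive_tool --plan '[[[0,0.454,0.1967],[33.7,0,0],1],[[0,0.454,0.1967],[33.7,0,0],1],[[0,0.454,0.1967],[33.7,0,0],1],[[0,0.454,0.1967],[33.7,0,0],1],[[0,0.454,0.1967],[33.7,0,0],1],[[0,0.454,0.1967],[33.7,0,0],1],[[0,0.454,0.1967],[33.7,0,0],1],[[0,0.454,0.1967],[33.7,0,0],1],[[0,0.454,0.1967],[33.7,0,0],1],[[0,0.454,0.1967],[33.7,0,0],1],[[0,0.454,0.1967],[33.7,0,0],1],[[0,0.454,0.1967],[33.7,0,0],1],[[0,0.454,0.1967],[33.7,0,0],1],[[0,0.454,0.1967],[33.7,0,0],1],[[0,0.454,0.1967],[33.7,0,0],1],[[0,0.454,0.1967],[33.7,0,0],1],[[0,0.454,0.1967],[33.7,0,0],1]]'

```text
clock: 19.83
tool_pos: [0.4131, -0.1585, 0.1601]
orientation: [32.8, 89.9, 179.2]
force: [-0.4, 0.2, 0.4]
opening: 0.0876
```

```bash
python3 w.py wide_cartridge .4127 -.1593; python3 go.py 0.413,-0.16,0.023,56.3
```

```text
expected px [279. 192.] [([280.0, 197.0], 0.83)]
[ 0.4135 -0.159 ] yaw 144.6 cost 0.04
t 19.9 pos [ 0.4131 -0.1585  0.1602] phi -123.6 j1 5 j6 52 open 0.087 F [-0.2  0.2 -0.4]
0.413,-0.16,0.023,56.3 dphi 180 dj1 -26 [0.1372, 0.0013, -0.0009] [-179.9, 0.0, 0.1] rows 25
0.413,-0.16,0.023,56.3 dphi -0 dj1 -26 [0.1372, 0.0013, -0.0009] [0.1, 0.0, -0.0] rows 3
```

View pics/w_wide_cartridge.png

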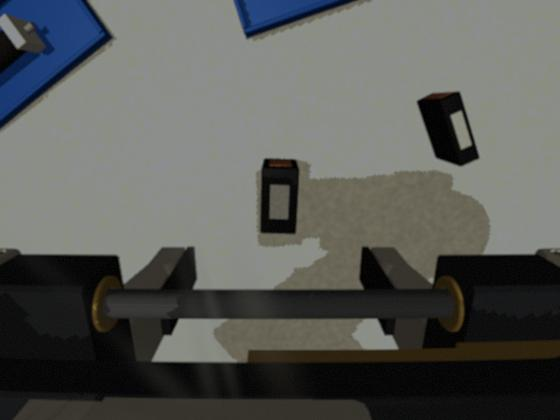

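The wide cartridge shows upright at (280,196), centred and aligned with the jaws, and the fit is within 1 mm. The slim one stands at (448,128). I grip.

drive_tool --plan '[[[0.04,0,0],[0,0,0],1],[[0.08,0,0],[1.5,0,0],1],[[0.12,0,0],[1.5,0,0],1],[[0.137,0,0],[1.5,0,0],1],[[0.137,0,0],[1.5,0,0],0.7],[[0.137,0,0],[1.5,0,0],0],[[0.137,0,0],[1.5,0,0],0],[[0.137,0,0],[1.5,0,0],0],[[0.137,0,0],[1.5,0,0],0],[[0.137,0,0],[1.5,0,0],0],[[0.137,0,0],[1.5,0,0],0],[[0.137,0,0],[1.5,0,0],0],[[0.137,0,0],[1.5,0,0],0],[[0.137,0,0],[1.5,0,0],0],[[0.12,0,0],[1.5,0,0],0],[[0.09,0,0],[1.5,0,0],0],[[0.05,0,0],[1.5,0,0],0],[[0.03,0,0],[1.5,0,0],0],[[0.03,0,0],[1.5,0,0],0]]'

```text
clock: 21.52
tool_pos: [0.4159, -0.1587, 0.1348]
orientation: [-148.5, 89.6, -3.5]
force: [1.1, 0.7, -0.4]
opening: 0.0315
```

```bash
python3 -c "
import numpy as np
a=np.radians(-15.4)
for s in(.034,-.036): print(.58-s*np.sin(a),-.2993+s*np.cos(a))"; python3 go.py 0.589,-0.2665,0.12,74.6
```

```text
0.5890289079945514 -0.26652075625604027
0.5704399797704749 -0.334007434552428
t 21.5 pos [ 0.4159 -0.1587  0.1348] phi -125.0 j1 5 j6 50 open 0.032 F [ 1.1  0.7 -0.4]
0.589,-0.2665,0.12,74.6 dphi -160 dj1 -29 [0.016, -0.0109, -0.2035] [160.4, 0.2, 0.5] rows 22
0.589,-0.2665,0.12,74.6 dphi 20 dj1 -29 [0.016, -0.0109, -0.2035] [-19.6, -0.4, 0.1] rows 5
```

drive_tool --plan '[[[0.01,-0.0109,-0.2035],[-19.6,-0.4,0.1],0],[[0.01,-0.0109,-0.2035],[-19.6,-0.4,0.1],0],[[0.01,-0.0109,-0.2035],[-19.6,-0.4,0.1],0],[[0.01,-0.0109,-0.2035],[-19.6,-0.4,0.1],0],[[0.01,-0.0109,-0.2035],[-19.6,-0.4,0.1],0],[[0.01,-0.0109,-0.2035],[-19.6,-0.4,0.1],0],[[0.016,-0.0109,-0.2035],[-19.6,-0.4,0.1],0],[[0.016,-0.0109,-0.2035],[-19.6,-0.4,0.1],0],[[0.016,-0.0109,-0.2035],[-19.6,-0.4,0.1],0],[[0.016,-0.0109,-0.2035],[-19.6,-0.4,0.1],0],[[0.016,-0.0109,-0.2035],[-19.6,-0.4,0.1],0]]'

```text
clock: 22.43
tool_pos: [0.5886, -0.266, 0.1208]
orientation: [-121.7, 89.9, 42.9]
force: [0.6, 0.7, -0.7]
opening: 0.0316
```

```bash
python3 go.py 0.589,-0.2665,0.0275,74.6
```

```text
t 22.4 pos [ 0.5886 -0.266   0.1208] phi -105.4 j1 -7 j6 82 open 0.032 F [ 0.6  0.7 -0.7]
0.589,-0.2665,0.0275,74.6 dphi 180 dj1 -17 [0.0933, 0.0005, -0.0005] [-180.0, -0.1, -0.1] rows 25
0.589,-0.2665,0.0275,74.6 dphi -0 dj1 -17 [0.0933, 0.0005, -0.0005] [0.0, -0.0, 0.1] rows 2
```

Next I lower it, release to about 44 mm, lift, and carry on upward.

drive_tool --plan '[[[0.04,0,0],[0,0,0],0],[[0.07,0,0],[0,0,0],0],[[0.086,0,0],[0,0,0],0],[[0.0935,0,0],[0,0,0],0],[[0.0935,0,0],[0,0,0],0],[[0.0935,0,0],[0,0,0],0],[[0.0935,0,0],[0,0,0],0.52],[[0.0935,0,0],[0,0,0],0.52],[[0.0935,0,0],[0,0,0],0.52],[[0.0935,0,0],[0,0,0],0.52],[[0.0935,0,0],[0,0,0],0.52],[[0.08,0,0],[0,0,0],0.52],[[0.05,0,0],[0,0,0],0.52],[[0.01,0,0],[0,0,0],0.6],[[-0.03,0,0],[0,0,0],1],[[-0.05,0,0],[0,0,0],1],[[-0.05,0,0],[0,0,0],1],[[-0.05,0,0],[0,0,0],1]]'

```text
clock: 23.93
tool_pos: [0.5893, -0.2662, 0.1727]
orientation: [-158.5, 89.7, 6.1]
force: [-0.6, 1.0, -1.8]
opening: 0.0735
```

```bash
python3 w.py wide_cartridge .589 -.2665 .004; python3 go.py 0.381,-0.317,0.17,84
```

```text
expected px [279. 190.] [([327.0, 184.0], 0.44)]
[ 0.5934 -0.3511] yaw 164.7 cost 0.78
t 24.0 pos [ 0.5879 -0.2658  0.1699] phi -105.4 j1 -7 j6 82 open 0.081 F [-0.6  0.1 -0.3]
0.381,-0.317,0.17,84 dphi -171 dj1 -33 [-0.0001, 0.1043, 0.1859] [170.6, 0.1, -0.0] rows 24
0.381,-0.317,0.17,84 dphi 9 dj1 -33 [-0.0001, 0.1043, 0.1859] [-9.4, 0.0, 0.1] rows 5
```

View pics/w_wide_cartridge.png

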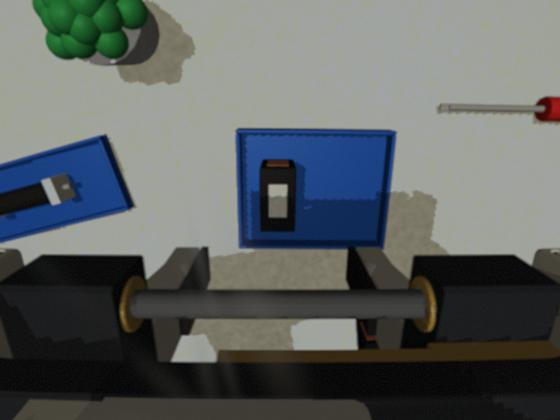

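The picture shows the wide cartridge standing in the bin at (278,196). The network's mask was wrong here: it had low confidence and the fit failed, so I trust the picture. Now the slim cartridge.

drive_tool --plan '[[[0,0.1043,0.1859],[-9.4,0,0],1],[[0,0.1043,0.1859],[-9.4,0,0],1],[[0,0.1043,0.1859],[-9.4,0,0],1],[[0,0.1043,0.1859],[-9.4,0,0],1],[[0,0.1043,0.1859],[-9.4,0,0],1],[[0,0.1043,0.1859],[-9.4,0,0],1],[[0,0.1043,0.1859],[-9.4,0,0],1],[[0,0.1043,0.1859],[-9.4,0,0],1],[[0,0.1043,0.1859],[-9.4,0,0],1],[[0,0.1043,0.1859],[-9.4,0,0],1],[[0,0.1043,0.1859],[-9.4,0,0],1]]'

```text
clock: 24.95
tool_pos: [0.3816, -0.3168, 0.1693]
orientation: [-49.5, 89.9, 124.6]
force: [0.6, -0.2, -0.0]
opening: 0.0876
```

```bash
python3 w.py slim_cartridge .381 -.317; python3 go.py 0.381,-0.317,0.023,84
```

```text
expected px [279. 191.] [([275.0, 196.0], 0.58)]
[ 0.3822 -0.3158] yaw 172.3 cost 0.07
t 25.1 pos [ 0.3814 -0.3168  0.1695] phi -96.0 j1 -17 j6 101 open 0.088 F [-0.2 -0.4 -0. ]
0.381,-0.317,0.023,84 dphi 180 dj1 -23 [0.1465, 0.0005, 0.0002] [-180.0, -0.1, 0.1] rows 25
0.381,-0.317,0.023,84 dphi -0 dj1 -23 [0.1465, 0.0005, 0.0002] [0.0, 0.1, 0.1] rows 4
```

drive_tool --plan '[[[0.04,-0.001,0],[0,0,0],1],[[0.08,-0.001,0],[1.5,0,0],1],[[0.12,-0.001,0],[1.5,0,0],1],[[0.1465,-0.001,0],[1.5,0,0],1],[[0.1465,-0.001,0],[1.5,0,0],0.7],[[0.1465,-0.001,0],[1.5,0,0],0],[[0.1465,-0.001,0],[1.5,0,0],0],[[0.1465,-0.001,0],[1.5,0,0],0],[[0.1465,-0.001,0],[1.5,0,0],0],[[0.1465,-0.001,0],[1.5,0,0],0],[[0.1465,-0.001,0],[1.5,0,0],0],[[0.1465,-0.001,0],[1.5,0,0],0],[[0.1465,-0.001,0],[1.5,0,0],0],[[0.1465,-0.001,0],[1.5,0,0],0],[[0.1465,-0.001,0],[1.5,0,0],0],[[0.1465,-0.001,0],[1.5,0,0],0],[[0.12,0,0],[1.5,0,0],0],[[0.08,0,0],[1.5,0,0],0],[[0.04,0,0],[1.5,0,0],0],[[0.04,0,0],[1.5,0,0],0]]'

```text
clock: 26.72
tool_pos: [0.3853, -0.3188, 0.1368]
orientation: [165.3, 89.5, -22.1]
force: [1.6, -1.0, -0.2]
opening: 0.0178
```

```bash
python3 go.py 0.5705,-0.334,0.13,74.6
```

```text
t 26.7 pos [ 0.3853 -0.3188  0.1368] phi -97.4 j1 -17 j6 100 open 0.018 F [ 1.6 -1.  -0.2]
0.5705,-0.334,0.13,74.6 dphi 172 dj1 -13 [0.0084, -0.0086, -0.1856] [-172.0, 0.1, -0.8] rows 24
0.5705,-0.334,0.13,74.6 dphi -8 dj1 -13 [0.0084, -0.0086, -0.1856] [8.0, -0.5, -0.1] rows 4
```

drive_tool --plan '[[[0.008,-0.0086,-0.1856],[8,-0.5,-0.1],0],[[0.008,-0.0086,-0.1856],[8,-0.5,-0.1],0],[[0.008,-0.0086,-0.1856],[8,-0.5,-0.1],0],[[0.008,-0.0086,-0.1856],[8,-0.5,-0.1],0],[[0.008,-0.0086,-0.1856],[8,-0.5,-0.1],0],[[0.008,-0.0086,-0.1856],[8,-0.5,-0.1],0],[[0.008,-0.0086,-0.1856],[8,-0.5,-0.1],0],[[0.008,-0.0086,-0.1856],[8,-0.5,-0.1],0],[[0.008,-0.0086,-0.1856],[8,-0.5,-0.1],0],[[0.008,-0.0086,-0.1856],[8,-0.5,-0.1],0]]'

```text
clock: 27.55
tool_pos: [0.5697, -0.3341, 0.1308]
orientation: [-171.0, 90.0, -6.3]
force: [-0.3, 0.3, -0.7]
opening: 0.0179
```

```bash
python3 go.py 0.5705,-0.334,0.0275,74.6
```

```text
t 27.6 pos [ 0.5697 -0.3341  0.1308] phi -105.4 j1 -14 j6 88 open 0.018 F [-0.3  0.3 -0.7]
0.5705,-0.334,0.0275,74.6 dphi 180 dj1 -17 [0.1033, -0.0003, -0.0007] [-180.0, -0.0, -0.1] rows 25
0.5705,-0.334,0.0275,74.6 dphi -0 dj1 -17 [0.1033, -0.0003, -0.0007] [0.0, -0.0, 0.0] rows 2
```

drive_tool --plan '[[[0.04,0,0],[0,0,0],0],[[0.075,0,0],[0,0,0],0],[[0.095,0,0],[0,0,0],0],[[0.1035,0,0],[0,0,0],0],[[0.1035,0,0],[0,0,0],0],[[0.1035,0,0],[0,0,0],0],[[0.1035,0,0],[0,0,0],0.35],[[0.1035,0,0],[0,0,0],0.35],[[0.1035,0,0],[0,0,0],0.35],[[0.1035,0,0],[0,0,0],0.35],[[0.1035,0,0],[0,0,0],0.35],[[0.09,0,0],[0,0,0],0.35],[[0.06,0,0],[0,0,0],0.35],[[0.02,0,0],[0,0,0],0.35],[[-0.02,0,0],[0,0,0],0.5],[[-0.06,0,0],[0,0,0],1],[[-0.1,0,0],[0,0,0],1],[[-0.1,0,0],[0,0,0],1],[[-0.1,0,0],[0,0,0],1],[[-0.1,0,0],[0,0,0],1]]'

```text
clock: 29.22
tool_pos: [0.5693, -0.3338, 0.2307]
orientation: [-144.4, 89.9, 20.3]
force: [0.3, -0.1, -0.3]
opening: 0.0651
```

```bash
python3 w.py slim_cartridge .5705 -.334 .004; python3 w.py wide_cartridge .589 -.2665 .004
python3 - <<'E'
from plant import ctrl; import cv2
cv2.imwrite("pics/fin.png",ctrl.snapshot("side"))
E
```

```text
expected px [278. 176.] [([277.0, 181.0], 0.93)]
[ 0.5713 -0.3337] yaw -14.8 cost 0.11
expected px [218. 176.] [([215.0, 175.0], 0.81)]
[ 0.5899 -0.265 ] yaw -16.9 cost 0.04
```

View pics/w_slim_cartridge.png

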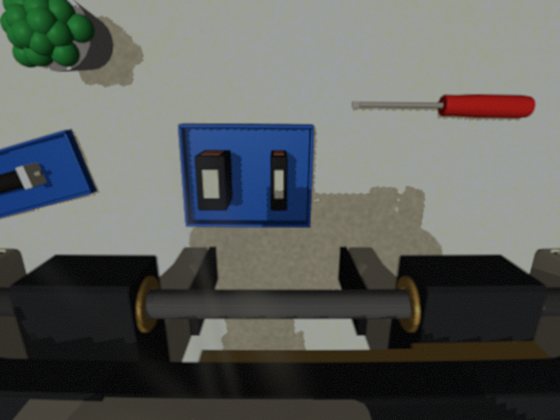

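View pics/fin.png

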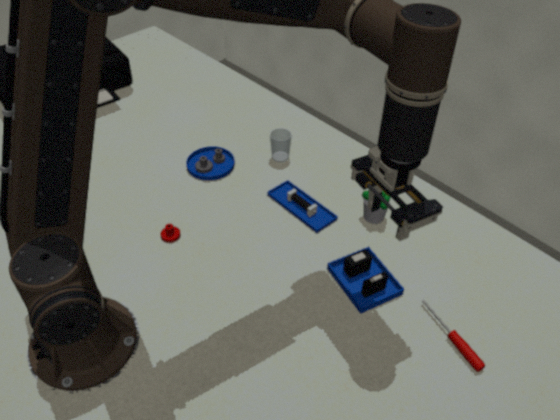

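Both cartridges stand in the bin, wide at (213,180) and slim at (279,180) in the wrist view. The side view shows both gears in the dish, the roller in the trough, and the plant and beaker still in place. The gripper is clear of everything, so I hand in.

```bash
python3 -c "
from plant import ctrl
print(ctrl.close_job())"
```

```text
the job is handed in; nothing more can be done
None
```

I sorted all five parts into their trays and handed the job in at about 29 s of the 120 s allowed. `ctrl.close_job()` gives no verdict, so the results below are my own checks.

| Part | Final state | Check |
|---|---|---|
| Roller | Lying along the trough | About 3 mm off the trough centre, at yaw 88° |
| Large gear | Flat in the dish, hub up | About 25 mm from the dish centre |
| Small gear | Flat in the dish, hub up | About 31 mm from the dish centre |
| Wide cartridge | Standing in the bin | Final wrist fit within 2 mm of where I aimed |
| Slim cartridge | Standing in the bin | Final wrist fit within 1 mm of where I aimed |

In the last side view everything sits in its tray. The red gear, plant and beaker stand where they started; I judged that by eye and did not measure it again.

**Failed check:** right after I placed the wide cartridge, the network's mask for it was wrong and the fit failed. The picture showed it standing, and the later fit confirmed that.

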